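# Stroke test of a touch-control board

## Robot

A 7-joint arm with a two-finger parallel gripper is mounted at the origin on the work surface. World frame = base frame: x ahead of the robot, y to its left, z up, the work surface at z = 0. Lengths are in m, angles in rad, forces in N, time in s.
With the tool pointing down it reaches from about 0.425 to 0.925 m from the base axis. Payload 6.8 kg.
Tool frame: the origin (TCP) lies at the very end of the fingers, on their centre line; the grasp point (between the pads) lies 19 mm behind it; z points along the fingers, y is the line along which they close (so a half turn about z gives the same grasp; the last joint's range is limited). The gripper opens to 85 mm and grips with 20 to 120 N. Pads are 22 mm wide; open, the fingers measure 114 mm over their backs; the gripper's body (76 mm by 85 mm) begins 54 mm behind the grasp point. The pads swing forward as they close: fully open they stand 13 mm farther back than shut.
Start: joints at [-1.268, 0.477, 0.022, 1.555, -0.011, 1.109, -0.083], TCP at [0.27, 0.619, 0.231] pointing down, gripper open.
Joint ranges: [-2.96, 2.96], [-0.34, 2.1], [-1.41, 1.46], [0.24, 2.44], [-1.37, 4.51], [0.17, 1.92], [-2.96, 2.96]. Speed limits (rad/s): [2.39, 2.39, 3.14, 3.14, 3.14, 3.14, 3.14].

## Interface

Orientations are given as a rotation vector (axis times angle).
In Python, from bench import get_obs, optics, workorder gives the robot as it stands.
- The arm moves only by the tool step_arm, never from a script. Its argument "motion" is a list of rows, each a list of 3 entries, a list of its own where there are three numbers: the gripper command: -1 is shut, 1 is fully open, values between are in proportion, then the shift along the tool's x, y, z in m, then the turn, a rotation vector about the tool's x, y, z in rad. In form: [[claw, [x, y, z], [rx, ry, rz]], ...]. A call has 1 to 8 rows; each row is the pose to reach, as a shift and turn from the pose commanded when the call began, along the tool's axes at that moment; what a row does not reach only later rows make up. A row lasts 1/12 s, in which the tool goes at most 41.7 mm and 7.16 degrees, less where a joint would pass 70% of its speed; a pose out of reach is approached as far as the arm can. A call with a gripper value outside its range is refused whole. The fingers move at their own pace and stop on an object; "grip_force" is the grip in N (left out, the last holds). Time passes only in rows, so rows that repeat a pose let the fingers close. It gives the time, the measured TCP pose, the force, the opening and the grip force at its end, in the units of the state.
- get_obs(): the state, without advancing time (a new reading comes with each control period).
- optics.snapshot(name): name is "scene" or "top" or "wrist"; returns a dict with "image" (384x512x3 uint8, red, green, blue), "intrinsics" (3x3 intrinsics, pixels), "dist_coeffs" ([k1, k2, p1, p2, k3] as OpenCV has them; the pictures are not rectified), "pose" (4x4, takes a point from camera to world coordinates); the wrist camera has in their place "tool_from_camera" (4x4, takes a point from camera to tool coordinates, whose origin is the TCP and whose axes are the flange's). Camera axes: x right, y up, looking along -z (the intrinsics and any distortion apply to the point x, -y, -z); pixel columns grow to the right and rows downward; lengths in m; the calibration is good to about 2 mm. A picture is of the moment at which its call begins: read the wrist's pose just before it. There is no depth.
- workorder.sign_off(): hands the job in; it is judged then, once.
Trained networks look in a picture, given as the dict that the camera call returned (one of the last four; its "shot" number tells which), for a name from the list of things; names that differ only in an ending like _2 or _b are one class to them, and where a whole thing is asked for, a point or a joint stands for the part that bears it (a point fixed in the world has none). Each returns a list of dicts, best first, with "confidence" (0 to 1); they miss things now and then, are a little off and sometimes report something else, mostly with a low value. They report only what shows in the picture. A call takes as long as a camera call.
- optics.spot_in(query, picture): "extent" ([left, top, width, height] in pixels, round what is visible of it).
- optics.trace(query, picture): "pixels" (384x512 bool, what is visible of it) and "extent" ([left, top, width, height] in pixels, round what is visible of it).
- optics.tip_of(query, picture): "pixel" ([column, row] in pixels: a listed point, or the origin of a listed thing).
The state is a dict: "clock": time; "joints": joint angles; "joint_vel": joint speeds; "tau": joint torques, N m; "tool_pos": TCP position; "tcp_rot": TCP orientation; "contact_force": force on the tool from outside, world axes, zero at the start; "moment": the same for the moment, N m; "gripper_width": finger opening in m; "grip_force": force on a finger pad.
Only numpy, scipy, OpenCV 4.12 (cv2) and the standard library are available. Lean on these libraries where they do the work, as an engineer would, in place of code of your own. Each camera call takes 0.05 s, during which the arm holds its last target. There are 200 camera calls.

## Task

A touch-control board is clipped up in the helping-hands stand for its test: with the fingers closed, stroke the fingertips lightly round its arc of five metal touch pads, from the pad beside the pin header to the pad at the far end, without coming off on the way and without pushing the board down by as much as a centimetre. Finish holding: the fingertips stay resting lightly on the last pad alone, the board dipping a little under them, when the program ends. Do not lift the board, keep off the pin header, and leave the spool, tin, screwdriver and iron where they are.

Things in the scene. Friction and masses are not known exactly. Their poses are not given: they have to be found in the camera images.
- arc_centre (a point): Centre of the pads' arc, in mid-board, level with the pads' tops (about 85 mm above the bench). x points to the middle (third) pad, y to the first pad's end, z up. The pads' centres lie 70 mm from this point at +72, +36, 0, -36, -72 degrees from x (positive towards y), about 9 mm apart edge to edge. Parts up to 16 mm high stand within 30 mm of this point.
- board (a joint): How far the green board (200 x 130 mm, 2 mm thick, held level by a clip 6 mm high on each short edge) has sunk on the stand's flexible arms, in m: 0 when left alone, positive down. It sinks level, about 1 mm per 0.8 N, and springs back; its stop is at 16 mm.
- stand: Helping-hands stand: black steel plate 180 x 200 mm with flexible arms, fixed on the bench; origin on the bench right under arc_centre, same axes. Its clip barrels stand 112 mm to either side (y) at x = 35 mm; a third arm carries a 60 mm lens low on the -x side, 120 mm from the origin. All of it stays below 110 mm.
- pad1: The first of the five equal touch pads: a bare metal plate 20 mm wide (radially) and 36 mm long along the arc, standing 1.5 mm proud of the board. It is the end pad beside the pin header. Origin: centre of its top face; z up; x points outward from the arc's centre and y along the arc, back towards the first pad's end.
- pad2: The second of the five equal touch pads: a bare metal plate 20 mm wide (radially) and 36 mm long along the arc, standing 1.5 mm proud of the board. Origin: centre of its top face; z up; x points outward from the arc's centre and y along the arc, back towards the first pad's end.
- pad3: The third of the five equal touch pads: a bare metal plate 20 mm wide (radially) and 36 mm long along the arc, standing 1.5 mm proud of the board. Origin: centre of its top face; z up; x points outward from the arc's centre and y along the arc, back towards the first pad's end.
- pad4: The fourth of the five equal touch pads: a bare metal plate 20 mm wide (radially) and 36 mm long along the arc, standing 1.5 mm proud of the board. Origin: centre of its top face; z up; x points outward from the arc's centre and y along the arc, back towards the first pad's end.
- pad5: The fifth of the five equal touch pads: a bare metal plate 20 mm wide (radially) and 36 mm long along the arc, standing 1.5 mm proud of the board. It is the end pad away from the pin header. Origin: centre of its top face; z up; x points outward from the arc's centre and y along the arc, back towards the first pad's end.
- header: Pin header of 2 x 10 bare pins, 26 mm long (y), 6 mm wide (x), 11 mm high, standing on the board beside the first pad; origin at the centre of its foot.
- spool: Loose white solder spool standing on the bench, 52 mm across, 50 mm high; origin under its centre.
- tin: Loose round tip-cleaner tin with brass wool, 76 mm across, 47 mm high; origin under its centre.
- screwdriver: Loose screwdriver, 150 mm long, lying on the bench along its x; origin under its middle.
- iron: Soldering iron leaning in its stand (foot 100 x 70 mm, about 145 mm high); origin under the foot's centre.

How it is judged:
On the way, in this order (a step that is already met when the one before it is completed fails the run):
1. the fingertips touch the first pad and not yet the second (contact force between the fingers and pad1 above 0.2 N and contact force between the fingers and pad2 below 0.05 N), for 0.05 s.
2. the fingertips touch the second pad and not yet the third (contact force between the fingers and pad2 above 0.2 N and contact force between the fingers and pad3 below 0.05 N), for 0.05 s.
3. the fingertips touch the third pad and not yet the fourth (contact force between the fingers and pad3 above 0.2 N and contact force between the fingers and pad4 below 0.05 N), for 0.05 s.
4. the fingertips touch the fourth pad and not yet the fifth (contact force between the fingers and pad4 above 0.2 N and contact force between the fingers and pad5 below 0.05 N), for 0.05 s.
At the end, for the whole second after the job is handed in: The fingertips rest on the fifth pad (more than 0.2 N) and not on the fourth, with the board dipped between 0.5 and 10 mm; spool, tin, screwdriver and iron are within 15 mm of where they stood (contact force between the fingers and pad5 above 0.2 N and contact force between the fingers and pad4 below 0.05 N and value of joint board between 0.0005 and 0.01 m and distance of each of spool, tin, screwdriver, iron from where it was at the start of the episode below 0.015 m); the arm keeps its last pose, push and grip.
It fails at once if the board is pushed down 10 mm or more (value of joint board above 0.01 m).
It fails at once if the board is lifted (2 mm or more) (value of joint board below -0.002 m).
It fails at once if the fingertips come off on the way (close over the second to fourth pads without pressing the board at all) (value of joint board below 0.0002 m and z of the grasp point in the frame of arc_centre below 0.032 m and x of the grasp point in the frame of arc_centre above 0.035 m and horizontal distance between the grasp point and arc_centre between 0.045 and 0.095 m).
It fails at once if the pin header is pushed (over 1 N) (contact force between anything else and header above 1 N).
It fails at once if the spool, tin, screwdriver or iron is lifted or shifted by more than 15 mm (distance of any of spool, tin, screwdriver, iron from where it was at the start of the episode above 0.015 m).
It also fails if it takes over 42 s, if anything falls off the work surface, if the arm or the gripper's body presses on something with over 40 N, if the wrist force passes 120 N, or if a joint passes its speed limit or range.

## Working session

There is one attempt and no reset: what is moved stays moved. The work goes in short steps, Python scripts to look and compute and a tool call to move; the robot and the scene stay as the last step left them, time stands still between calls to the robot, and variables do not carry over. Pictures are saved under pics/ and viewed, at most 10 in all, crops included, and the job is handed in when it is done.

Besides the shell and the picture viewer there is one more tool, called by a JSON object that holds its "name" and its "arguments", one argument or row to a line. step_arm: Moves the arm, as the interface text tells. Its arguments: {"type":"object","properties":{"motion":{"type":"array","items":{"type":"array"}},"grip_force":{"type":"number"}},"required":["motion"]}

```bash
mkdir -p pics; cat > h.py <<'E'
import numpy as np, cv2
from bench import get_obs, optics, workorder
from scipy.spatial.transform import Rotation as R
def campose(p,obs=None):
    if 'pose' in p: return np.array(p['pose'])
    T=np.eye(4);T[:3,:3]=R.from_rotvec(obs['tcp_rot']).as_matrix();T[:3,3]=obs['tool_pos']
    return T@np.array(p['tool_from_camera'])
def ray(p,px,T):
    u=cv2.undistortPoints(np.array([[px]],float),np.array(p['intrinsics']),np.array(p['dist_coeffs']))[0,0]
    d=T[:3,:3]@np.array([u[0],-u[1],-1]);return T[:3,3],d
def atz(p,px,T,z):
    o,d=ray(p,px,T);return o+d*(z-o[2])/d[2]
def proj(p,X,T):
    X=np.atleast_2d(X);c=(X-T[:3,3])@T[:3,:3];c=c*[1,-1,-1]
    return cv2.projectPoints(c,np.zeros(3),np.zeros(3),np.array(p['intrinsics']),np.array(p['dist_coeffs']))[0][:,0]
def save(p,n): cv2.imwrite('pics/'+n,cv2.cvtColor(p['image'],cv2.COLOR_RGB2BGR))
E
python3 - <<'E'
from h import *
np.set_printoptions(precision=4,suppress=True)
o=get_obs();print(o)
Z=dict(arc_centre=.085,pad1=.085,pad2=.085,pad3=.085,pad4=.085,pad5=.085,header=.0835,spool=0,tin=0,screwdriver=0,iron=0)
ims=[]
for n in ['scene','top']:
    p=optics.snapshot(n);T=campose(p);ims.append(p['image']);print(n,T[:3,3])
    for k in Z:
        r=optics.tip_of(k,p)
        for q in r[:2]: print(n,k,np.round(q['confidence'],2),np.round(q['pixel'],1),atz(p,q['pixel'],T,Z[k]))
    save(p,n+'.png')
E
```

```text
{'clock': 0.0, 'joints': array([-1.2681,  0.4778,  0.0224,  1.5565, -0.0115,  1.1093, -0.0831]), 'joint_vel': array([-0.0016,  0.0012, -0.0011,  0.0002, -0.0011,  0.0002, -0.0015]), 'tau': array([ -0.0005, -59.6459,   1.6077, -28.1191,   0.0125,   0.0096,
        -0.    ]), 'tool_pos': array([0.2693, 0.6183, 0.2303]), 'tcp_rot': array([-0.6407, -3.0753,  0.003 ]), 'contact_force': array([-0.6586,  0.5178,  0.8549]), 'moment': array([ 0.0191, -0.0056, -0.0273]), 'grip_force': 0.0, 'gripper_width': 0.08548773782149165}
scene [1.3857 0.0906 0.9241]
scene arc_centre 0.65 [313.9 170.7] [0.4973 0.0751 0.085 ]
scene pad1 0.59 [291.8 174.2] [0.5258 0.0151 0.085 ]
scene pad1 0.54 [331.2 187.1] [0.5519 0.1301 0.085 ]
scene pad2 0.59 [291.8 174.2] [0.5258 0.0151 0.085 ]
scene pad2 0.54 [331.2 187.1] [0.5519 0.1301 0.085 ]
scene pad3 0.59 [291.8 174.2] [0.5258 0.0151 0.085 ]
scene pad3 0.54 [331.2 187.1] [0.5519 0.1301 0.085 ]
scene pad4 0.59 [291.8 174.2] [0.5258 0.0151 0.085 ]
scene pad4 0.54 [331.2 187.1] [0.5519 0.1301 0.085 ]
scene pad5 0.59 [291.8 174.2] [0.5258 0.0151 0.085 ]
scene pad5 0
[... 720 characters left out ...]
97 0.0395 0.085 ]
top pad2 0.51 [175.3 211.1] [0.5225 0.1363 0.085 ]
top pad3 0.64 [209.7 197.6] [0.5597 0.0395 0.085 ]
top pad3 0.51 [175.3 211.1] [0.5225 0.1363 0.085 ]
top pad4 0.64 [209.7 197.6] [0.5597 0.0395 0.085 ]
top pad4 0.51 [175.3 211.1] [0.5225 0.1363 0.085 ]
top pad5 0.64 [209.7 197.6] [0.5597 0.0395 0.085 ]
top pad5 0.51 [175.3 211.1] [0.5225 0.1363 0.085 ]
top header 0.6 [172.4 227.6] [0.4763 0.1436 0.0835]
top header 0.36 [194.9 214.7] [0.5119 0.0809 0.0835]
top tin 0.67 [258.3 212.4] [ 0.5268 -0.0964  0.    ]
top screwdriver 0.5 [186.3 169.1] [0.6645 0.1249 0.    ]
top screwdriver 0.46 [171.3 208.8] [0.541  0.1681 0.    ]
top iron 0.9 [395.5 216.8] [ 0.5073 -0.5113  0.    ]
```

View pics/top.png

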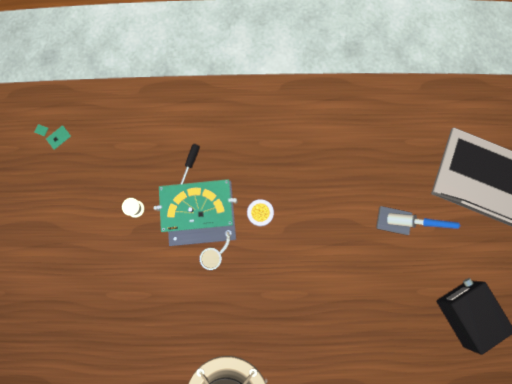

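View pics/scene.png

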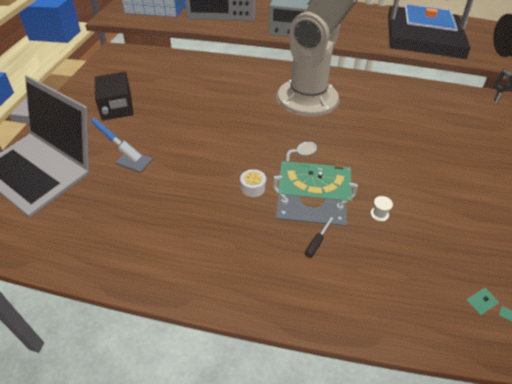

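The top view shows the board at about (197,205), with its pads arching away from the robot. The header is at (172,228), on the left (+y) side. I'll move above it for a wrist view, closing the fingers on the way.

{"name": "step_arm", "arguments": {
  "motion": [
    [-1,[-0.024,-0.027,-0.015],[0,0,0]],
    [-1,[-0.048,-0.054,-0.03],[0,0,0]],
    [-1,[-0.072,-0.081,-0.045],[0,0,0]],
    [-1,[-0.096,-0.108,-0.06],[0,0,0]],
    [-1,[-0.12,-0.135,-0.075],[0,0,0]],
    [-1,[-0.144,-0.162,-0.075],[0,0,0]],
    [-1,[-0.168,-0.189,-0.075],[0,0,0]],
    [-1,[-0.192,-0.216,-0.075],[0,0,0]]
  ],
  "grip_force": 20
}}

```text
clock: 1.87
tool_pos: [0.3597, 0.3425, 0.3069]
tcp_rot: [0.641, 3.075, 0.002]
contact_force: [0.4, -0.6, -1.0]
gripper_width: 0.0001
grip_force: 0.0
```

{"name": "step_arm", "arguments": {
  "motion": [
    [-1,[-0.024,-0.027,0],[0,0,0]],
    [-1,[-0.048,-0.054,0],[0,0,0]],
    [-1,[-0.072,-0.081,0],[0,0,0]],
    [-1,[-0.096,-0.108,0],[0,0,0]],
    [-1,[-0.12,-0.135,0],[0,0,0]],
    [-1,[-0.144,-0.162,0],[0,0,0]],
    [-1,[-0.168,-0.189,0],[0,0,0]],
    [-1,[-0.18,-0.2,0],[0,0,0]]
  ]
}}

```text
clock: 2.53
tool_pos: [0.4453, 0.084, 0.3068]
tcp_rot: [0.649, 3.073, -0.0]
contact_force: [0.3, -1.2, -0.1]
gripper_width: 0.0001
grip_force: 0.0
```

```bash
python3 - <<'E'
from h import *
np.set_printoptions(precision=4,suppress=True)
o=get_obs();p=optics.snapshot('wrist');T=campose(p,o);save(p,'w1.png')
print(o['tool_pos'],o['tcp_rot'],o['joints'],o['gripper_width'],o['clock'],T)
for k,z in dict(arc_centre=.085,pad1=.085,pad3=.085,header=.0835).items():
    for q in optics.tip_of(k,p)[:6]: print(k,np.round(q['confidence'],2),np.round(q['pixel'],1),atz(p,q['pixel'],T,z))
E
```

```text
[0.4453 0.084  0.3068] [ 0.649   3.0727 -0.0001] [-0.6917  0.0149  0.3761  1.9828 -0.0053  1.144   0.841 ] 9.362461852525438e-05 2.5333 [[ 0.4043 -0.8685 -0.2868  0.3725]
 [ 0.9146  0.3842  0.1257  0.1159]
 [ 0.001  -0.3131  0.9497  0.4494]
 [ 0.      0.      0.      1.    ]]
arc_centre 0.58 [272.7 205.5] [0.5129 0.0787 0.085 ]
pad1 0.73 [296.6 244.5] [0.5823 0.0868 0.085 ]
pad1 0.7 [235.4 240.5] [0.5408 0.009  0.085 ]
pad1 0.63 [322.9 198.5] [0.5311 0.1452 0.085 ]
pad1 0.62 [317.  223.9] [0.5636 0.1248 0.085 ]
pad3 0.73 [296.6 244.5] [0.5823 0.0868 0.085 ]
pad3 0.7 [235.4 240.5] [0.5408 0.009  0.085 ]
pad3 0.63 [322.9 198.5] [0.5311 0.1452 0.085 ]
pad3 0.62 [317.  223.9] [0.5636 0.1248 0.085 ]
header 0.62 [309.1 162.9] [0.4775 0.1455 0.0835]
```

View pics/w1.png

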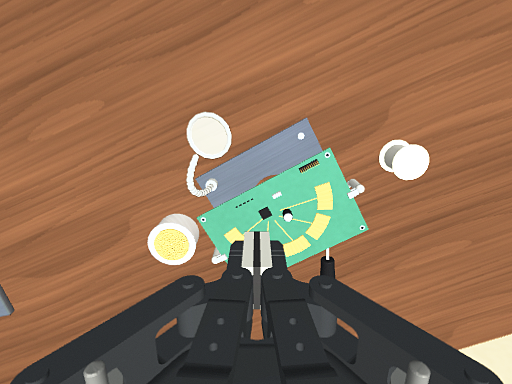

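The wrist view shows pads 1 to 4 at (323,198), (317,224), (297,245) and behind the fingers. The header is at (309,163) and the arc centre at about (273,206). Next I'll shift forward and align the yaw with the board (~185°) for an unoccluded view.

{"name": "step_arm", "arguments": {
  "motion": [
    [-1,[-0.025,0.01,0],[0,0,-0.1]],
    [-1,[-0.05,0.02,0],[0,0,-0.2]],
    [-1,[-0.075,0.03,0],[0,0,-0.3]],
    [-1,[-0.1,0.04,0],[0,0,-0.4]],
    [-1,[-0.107,0.043,0],[0,0,-0.5]],
    [-1,[-0.107,0.043,0],[0,0,-0.5]],
    [-1,[-0.107,0.043,0],[0,0,-0.5]]
  ]
}}

```text
clock: 3.37
tool_pos: [0.5592, 0.087, 0.3057]
tcp_rot: [0.138, -3.137, 0.0]
contact_force: [0.3, -0.0, -0.6]
gripper_width: 0.0001
grip_force: 0.0
```

```bash
cat > fit.py <<'E'
from h import *
from scipy.optimize import least_squares
np.set_printoptions(precision=4,suppress=True)
def run(name,fn):
    o=get_obs();p=optics.snapshot(name);T=campose(p,o);save(p,fn)
    print(o['tool_pos'],o['tcp_rot'],o['joints'],o['clock'])
    pts=[q['pixel'] for q in optics.tip_of('pad3',p) if q['confidence']>.4]
    W=np.array([atz(p,q,T,.085)[:2] for q in pts]);print(np.round(pts,1),W)
    for q in optics.tip_of('arc_centre',p)[:1]: print('centre',atz(p,q['pixel'],T,.085)); c=atz(p,q['pixel'],T,.085)[:2]
    for q in optics.tip_of('header',p)[:1]: print('header',q['pixel'],atz(p,q['pixel'],T,.0835))
    # yellow mask: blobs near the arc
    hsv=cv2.cvtColor(p['image'],cv2.COLOR_RGB2HSV);m=cv2.inRange(hsv,(20,90,120),(35,255,255))
    n,l,s,cc=cv2.connectedComponentsWithStats(m)
    B=np.array([atz(p,cc[i],T,.085)[:2] for i in range(1,n) if s[i,4]>60]);A=[s[i,4] for i in range(1,n) if s[i,4]>60]
    print('blobs',A,B)
    A_=np.deg2rad([72,36,0,-36,-72])
    for P in (W,B):
        def res(v):
            M=v[:2]+.07*np.c_[np.cos(A_+v[2]),np.sin(A_+v[2])]
            return np.concatenate([np.clip(np.linalg.norm(P[:,None]-M,axis=2).min(1),0,.012)])
        best=min((least_squares(res,[*c,y],loss='soft_l1',f_scale=.002) for y in (0,.1)),key=lambda r:r.cost)
        print('fit',best.x,np.rad2deg(best.x[2]),res(best.x)*1e3)
E
python3 -c "
from fit import *
run('wrist','w2.png')"
```

```text
[0.5592 0.087  0.3057] [ 0.1384 -3.137   0.0001] [-0.5809  0.239   0.3845  1.7493 -0.0967  1.1733  1.4903] 3.3667
[[254.5 178.8]
 [222.3 164.7]
 [305.9 141.9]
 [286.2 168.1]
 [199.4 137. ]] [[0.5842 0.0864]
 [0.5688 0.0429]
 [0.5298 0.1474]
 [0.566  0.1266]
 [0.5356 0.0122]]
centre [0.5122 0.0767 0.085 ]
header [308.7, 94.9] [0.4733 0.1429 0.0835]
blobs [np.int32(1252), np.int32(480), np.int32(472), np.int32(461), np.int32(428), np.int32(414)] [[ 0.5195 -0.0817]
 [ 0.5379  0.0137]
 [ 0.5265  0.1482]
 [ 0.5697  0.0432]
 [ 0.5637  0.1258]
 [ 0.5814  0.0851]]
fit [0.5115 0.0807 0.0534] 3.0589029051253838 [3.3974 1.4557 0.9819 1.7398 3.3813]
fit [0.5107 0.0795 0.0828] 4.744800717231533 [12.      1.2161  0.6642  0.7725  0.5971  0.9313]
```

View pics/w2.png

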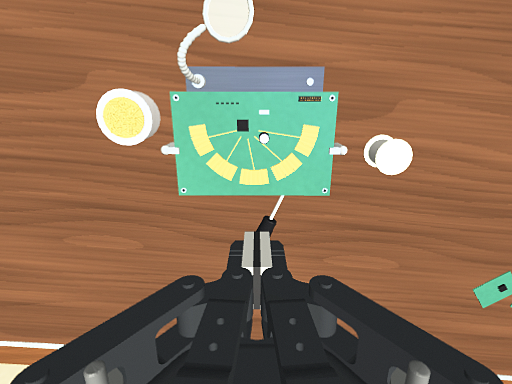

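The view is clear, with pads 1 to 5 running from (306,142) round to (199,137) and the header at (309,95). The blob fit puts the centre at (0.5107, 0.0795) with yaw 4.74°, residuals under 1.3 mm, and the tool is already aligned with the arc. I'll go over pad1.

{"name": "step_arm", "arguments": {
  "motion": [
    [-1,[0.013,0.032,0.0],[0,0,0]],
    [-1,[0.027,0.0633,0.02],[0,0,0]],
    [-1,[0.027,0.0633,0.055],[0,0,0]],
    [-1,[0.027,0.0633,0.09],[0,0,0]],
    [-1,[0.027,0.0633,0.125],[0,0,0]],
    [-1,[0.027,0.0633,0.16],[0,0,0]],
    [-1,[0.027,0.0633,0.19],[0,0,0]],
    [-1,[0.027,0.0633,0.19],[0,0,0]]
  ]
}}

```text
clock: 4.23
tool_pos: [0.5227, 0.1454, 0.1115]
tcp_rot: [0.14, -3.129, 0.005]
contact_force: [-0.6, 0.3, 0.1]
gripper_width: 0.0
grip_force: 0.0
```

```bash
python3 -c "
from fit import *
run('wrist','w3.png')
o=get_obs();print(o['contact_force'],o['tool_pos'])"
```

```text
[0.5227 0.1454 0.1115] [ 0.1395 -3.1294  0.005 ] [-0.6228  0.4273  0.2977  1.9883 -0.1769  0.7602  1.4393] 4.2333
[[260.5 235.1]
 [ 43.8 231.5]
 [219.7 282.1]
 [ 97.5 281.2]] [[0.5301 0.1483]
 [0.54   0.007 ]
 [0.5687 0.1233]
 [0.5754 0.0388]]
centre [0.5149 0.0777 0.085 ]
blobs [np.int32(1879), np.int32(1026), np.int32(1586), np.int32(470), np.int32(344)] [[0.54   0.0106]
 [0.5208 0.1425]
 [0.573  0.0395]
 [0.5736 0.0725]
 [0.5588 0.1164]]
fit [0.5149 0.0766 0.0772] 4.425371802403924 [3.8258 5.1418 1.4165 1.4789]
fit [0.5091 0.0715 0.136 ] 7.793523271929583 [2.1377 2.1159 2.514  9.7673 3.7179]
[-0.6613  0.3479  0.51  ] [0.5286 0.1468 0.1185]
```

View pics/w3.png

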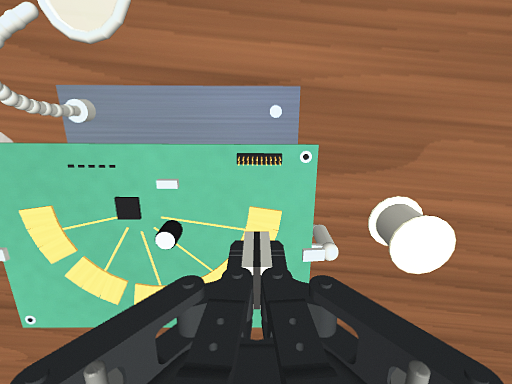

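The fingertips hover over pad1 at about (262,225) and are well clear of the header at (260,160). The arm was still swinging by several mm when that was taken, so I'll let it settle, measure again, and move slowly from here.

{"name": "step_arm", "arguments": {
  "motion": [
    [-1,[0,0,0],[0,0,0]],
    [-1,[0,0,0],[0,0,0]],
    [-1,[0,0,0],[0,0,0]],
    [-1,[0,0,0],[0,0,0]],
    [-1,[0,0,0],[0,0,0]],
    [-1,[0,0,0],[0,0,0]]
  ]
}}

```text
clock: 4.93
tool_pos: [0.5272, 0.1463, 0.1165]
tcp_rot: [-0.14, 3.138, 0.0]
contact_force: [-0.4, -0.6, -0.0]
gripper_width: 0.0
grip_force: 0.0
```

```bash
python3 -c "
from fit import *
run('wrist','w4.png')
o=get_obs();print(o['contact_force'],o['tool_pos'],o['tcp_rot'])"
```

```text
[0.5272 0.1463 0.1165] [-0.1401  3.1383  0.0002] [-0.6227  0.4218  0.2996  1.9818 -0.176   0.7623  1.4399] 4.9333
[[162.4 289.8]
 [220.3 270.9]
 [260.  225.3]
 [ 48.1 222.9]
 [ 99.4 273.3]] [[0.5877 0.0828]
 [0.5681 0.1238]
 [0.5303 0.1486]
 [0.5408 0.0081]
 [0.5774 0.0386]]
centre [0.5134 0.0789 0.085 ]
header [259.5, 144.2] [0.4762 0.1432 0.0835]
blobs [np.int32(1832), np.int32(1349), np.int32(1529), np.int32(844), np.int32(719)] [[0.5398 0.0108]
 [0.5239 0.1428]
 [0.5728 0.0396]
 [0.5785 0.076 ]
 [0.5641 0.1171]]
fit [0.5161 0.0765 0.0888] 5.0864156991748715 [1.8709 1.4656 4.1    4.8181 2.3035]
fit [0.5109 0.073  0.1066] 6.107869510683767 [1.6385 1.8728 1.8702 4.865  3.1189]
[-0.0939 -1.3495  0.4361] [0.5272 0.1462 0.1162] [ 0.14   -3.1383  0.0001]
```

The pads are confirmed to within about 2 mm, and the tool sits 21.7/65.7 mm from the centre, over pad1. I'll descend slowly.

{"name": "step_arm", "arguments": {
  "motion": [
    [-1,[0,0,0.004],[0,0,0]],
    [-1,[0,0,0.008],[0,0,0]],
    [-1,[0,0,0.012],[0,0,0]],
    [-1,[0,0,0.016],[0,0,0]],
    [-1,[0,0,0.019],[0,0,0]],
    [-1,[0,0,0.021],[0,0,0]],
    [-1,[0,0,0.022],[0,0,0]],
    [-1,[0,0,0.022],[0,0,0]]
  ]
}}

```text
clock: 5.8
tool_pos: [0.5271, 0.1462, 0.094]
tcp_rot: [0.14, -3.138, 0.0]
contact_force: [-1.2, 0.5, -0.5]
gripper_width: -0.0
grip_force: 0.0
```

{"name": "step_arm", "arguments": {
  "motion": [
    [-1,[0,0,0.001],[0,0,0]],
    [-1,[0,0,0.002],[0,0,0]],
    [-1,[0,0,0.003],[0,0,0]],
    [-1,[0,0,0.004],[0,0,0]],
    [-1,[0,0,0.005],[0,0,0]],
    [-1,[0,0,0.006],[0,0,0]],
    [-1,[0,0,0.006],[0,0,0]],
    [-1,[0,0,0.006],[0,0,0]]
  ]
}}

```text
clock: 6.47
tool_pos: [0.5274, 0.1463, 0.0885]
tcp_rot: [-0.14, 3.138, 0.0]
contact_force: [-0.6, -0.3, 2.6]
gripper_width: 0.0003
grip_force: 1.8
```

{"name": "step_arm", "arguments": {
  "motion": [
    [-1,[0,0,0.001],[0,0,0]],
    [-1,[0,0,0.002],[0,0,0]],
    [-1,[0,0,0.002],[0,0,0]],
    [-1,[0,0,0.002],[0,0,0]]
  ]
}}

```text
clock: 6.8
tool_pos: [0.5274, 0.1463, 0.0864]
tcp_rot: [-0.14, 3.138, 0.0]
contact_force: [0.1, -0.7, 4.5]
gripper_width: 0.0004
grip_force: 2.6
```

Contact confirmed: the pad tops are at z ≈ 0.092 and the dip is now about 5 mm. I'll ease off 1 mm and stroke along the arc in slow steps.

{"name": "step_arm", "arguments": {
  "motion": [
    [-1,[-0.0031,0.0002,-0.001],[0,0,0]],
    [-1,[-0.0071,-0.0016,-0.001],[0,0,0]],
    [-1,[-0.011,-0.0036,-0.001],[0,0,0]],
    [-1,[-0.0148,-0.0058,-0.001],[0,0,0]],
    [-1,[-0.0184,-0.0083,-0.001],[0,0,0]],
    [-1,[-0.0219,-0.011,-0.001],[0,0,0]],
    [-1,[-0.0252,-0.0139,-0.001],[0,0,0]],
    [-1,[-0.0283,-0.017,-0.001],[0,0,0]]
  ]
}}

```text
clock: 7.47
tool_pos: [0.5575, 0.1318, 0.0874]
tcp_rot: [-0.14, 3.138, 0.001]
contact_force: [-2.5, 1.8, 4.6]
gripper_width: -0.0001
grip_force: 2.2
```

{"name": "step_arm", "arguments": {
  "motion": [
    [-1,[-0.0029,-0.0033,0],[0,0,0]],
    [-1,[-0.0056,-0.0068,0],[0,0,0]],
    [-1,[-0.0081,-0.0104,0],[0,0,0]],
    [-1,[-0.0103,-0.0142,0],[0,0,0]],
    [-1,[-0.0123,-0.0181,0],[0,0,0]],
    [-1,[-0.0141,-0.0221,0],[0,0,0]],
    [-1,[-0.0156,-0.0263,0],[0,0,0]],
    [-1,[-0.0168,-0.0305,0],[0,0,0]]
  ]
}}

```text
clock: 8.13
tool_pos: [0.5768, 0.1027, 0.0874]
tcp_rot: [-0.14, 3.138, 0.0]
contact_force: [-0.5, 2.8, 3.6]
gripper_width: -0.0002
grip_force: 2.2
```

{"name": "step_arm", "arguments": {
  "motion": [
    [-1,[-0.001,-0.0043,0],[0,0,0]],
    [-1,[-0.0016,-0.0086,0],[0,0,0]],
    [-1,[-0.0021,-0.013,0],[0,0,0]],
    [-1,[-0.0022,-0.0174,0],[0,0,0]],
    [-1,[-0.0021,-0.0218,0],[0,0,0]],
    [-1,[-0.0016,-0.0262,0],[0,0,0]],
    [-1,[-0.001,-0.0305,0],[0,0,0]],
    [-1,[0,-0.0348,0],[0,0,0]]
  ]
}}

```text
clock: 8.8
tool_pos: [0.5797, 0.0678, 0.0874]
tcp_rot: [-0.14, 3.138, 0.0]
contact_force: [-0.3, 2.5, 4.4]
gripper_width: 0.0001
grip_force: 2.2
```

{"name": "step_arm", "arguments": {
  "motion": [
    [-1,[0.0012,-0.0042,0],[0,0,0]],
    [-1,[0.0027,-0.0084,0],[0,0,0]],
    [-1,[0.0045,-0.0124,0],[0,0,0]],
    [-1,[0.0065,-0.0163,0],[0,0,0]],
    [-1,[0.0087,-0.0201,0],[0,0,0]],
    [-1,[0.0112,-0.0237,0],[0,0,0]],
    [-1,[0.0139,-0.0272,0],[0,0,0]],
    [-1,[0.0168,-0.0305,0],[0,0,0]]
  ]
}}

```text
clock: 9.47
tool_pos: [0.5654, 0.0359, 0.0874]
tcp_rot: [-0.14, 3.138, -0.0]
contact_force: [2.4, 3.2, 3.8]
gripper_width: 0.0001
grip_force: 2.2
```

{"name": "step_arm", "arguments": {
  "motion": [
    [-1,[0.0031,-0.0031,0],[0,0,0]],
    [-1,[0.0064,-0.006,0],[0,0,0]],
    [-1,[0.0099,-0.0087,0],[0,0,0]],
    [-1,[0.0135,-0.0112,0],[0,0,0]],
    [-1,[0.0173,-0.0134,0],[0,0,0]],
    [-1,[0.0212,-0.0154,0],[0,0,0]],
    [-1,[0.0252,-0.0172,0],[0,0,0]],
    [-1,[0.0294,-0.0187,0],[0,0,0]]
  ]
}}

```text
clock: 10.13
tool_pos: [0.5376, 0.0148, 0.0874]
tcp_rot: [-0.14, 3.138, -0.0]
contact_force: [3.0, 0.9, 5.1]
gripper_width: 0.0002
grip_force: 2.2
```

{"name": "step_arm", "arguments": {
  "motion": [
    [-1,[0.002,-0.0005,0],[0,0,0]],
    [-1,[0.002,-0.0005,0],[0,0,0]],
    [-1,[0.002,-0.0005,0],[0,0,0]],
    [-1,[0.002,-0.0005,0],[0,0,0]],
    [-1,[0.002,-0.0005,0],[0,0,0]],
    [-1,[0.002,-0.0005,0],[0,0,0]]
  ]
}}

```text
clock: 10.63
tool_pos: [0.5351, 0.0139, 0.087]
tcp_rot: [0.139, -3.137, 0.001]
contact_force: [-0.3, -2.0, 4.7]
gripper_width: -0.0
grip_force: 2.4
```

```bash
python3 -c "
from fit import *
o=get_obs();p=optics.snapshot('wrist');save(p,'w5.png');print(o['tool_pos'],o['contact_force'])
F=[]
for i in range(4): F.append(get_obs()['contact_force']);q=optics.snapshot('top')
print(np.array(F)); d=np.array(get_obs()['tool_pos'])[:2]-[.5101,.0797];print(R.from_euler('z',-4.74,degrees=True).apply([*d,0]))"
```

```text
[0.5351 0.0139 0.087 ] [-0.2991 -2.0277  4.7022]
[[-1.2267 -2.8368  5.1118]
 [-0.9288 -3.0703  4.5256]
 [-0.8819 -3.2408  4.6367]
 [-1.3091 -3.3876  5.2173]]
[ 0.0196 -0.0676  0.    ]
```

View pics/w5.png

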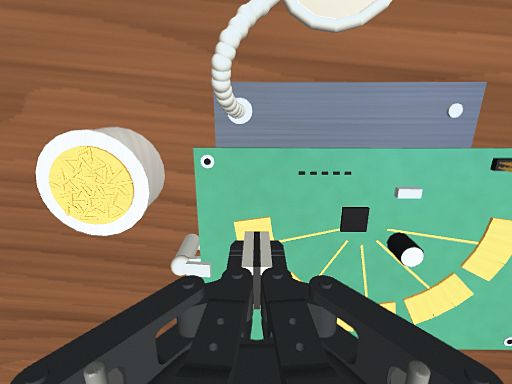

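The fingertips rest on pad5 at (252,235) and are clear of pad4. The vertical force is a steady ~4.8 N, a dip of roughly 5–6 mm. The tin and clip are untouched.

```bash
python3 -c "
from bench import workorder
print(workorder.sign_off())"
```

```text
the job is handed in; nothing more can be done
None
```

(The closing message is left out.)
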